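# Comb the brass stems into the sorting tray's grooves

### The job

Take the red-handled rake by its handle, set its teeth gently on the white strip at the end of the sorting tray and comb it across the ridges towards the far end, teeth kept resting lightly on the ridges all the way, until all four loose brass stems have dropped parallel into grooves. Use only the rake on the stems, never press hard on tray or stems, then stand the rake back upright on its rest pad and let go; leave everything else on the stall alone.

Things in the scene. Friction and masses are not known exactly. Their poses are not given: they have to be found in the camera images.
- tray: Fixed level wooden tray, 110 mm (x) by 266 mm (y) outside, 98 by 254 inside, rim top 26 mm above the origin. Origin: centre of its underside (up to 12 mm above the table). Its rigid grooved bed sits on worn shims: ridge tops and strip 13 to 17.5 mm above the origin. 15 grooves along x, full width, 9.5 mm wide, 7.5 mm deep, pitch 14 mm, from y = -83 mm to the +y wall. Over 25 N spoils it.
- strip (a point): Above the centre of the flat white strip at the tray's -y end (y -127 to -83 mm), 98 by 44 mm, level with the ridge tops. This point lies 17.5 mm above the tray's origin; the strip's surface is 0 to 4.5 mm below it, to be found by touch. Combing begins here and goes towards the tray's +y. Axes as the tray's. Tray and stems are slippery (friction about 0.25).
- far_end (a point): Middle of the inside face of the tray's +y end wall, 17.5 mm above the tray's origin (axes as the tray's).
- rake_grip (a point): Centre of the rake's red upright handle: 36 mm (x) by 24 mm (y), flat faces, free from 28 mm below to 22 mm above this point. Pinch it across its 24 mm (along y). The rake's x runs along its row of teeth, z is up. Rake about 0.18 kg.
- rake_teeth (a point): Middle of the underside of the rake's teeth, 55 mm below rake_grip. Seven flat white nylon teeth in a row along x, 84 mm in all, each 6 mm wide, 18 mm deep (y), 14 mm high; above them a head 88 by 20 mm, 14 to 27 mm up. Teeth are deeper than a groove is wide: with the row parallel to the grooves the rake glides over the ridges. They give little: touch down at 5 mm/s.
- rest: The rake's fixed rest pad, dark wood with cork top, 130 mm (x) by 75 mm (y), 12 mm high; origin at the centre of its underside. The rake stands loose on it, upright on its teeth, its x along the pad's x.
- stem1: Loose brass rod with a black collar, 70 mm long (its x), 7 mm diameter, about 20 g; origin at its centre. Starts askew on the ridge tops, 26 to 46 degrees off the grooves. Home, it lies on a groove's floor, centre 4 mm below the ridge tops, and the rake passes over it. A half-dropped stem can wedge against the teeth; ease the rake back a little and it drops. Over 25 N bends it.
- stem2: Loose brass rod with a black collar, 70 mm long (its x), 7 mm diameter, about 20 g; origin at its centre. Starts askew on the ridge tops, 26 to 46 degrees off the grooves. Home, it lies on a groove's floor, centre 4 mm below the ridge tops, and the rake passes over it. A half-dropped stem can wedge against the teeth; ease the rake back a little and it drops. Over 25 N bends it.
- stem3: Loose brass rod with a black collar, 70 mm long (its x), 7 mm diameter, about 20 g; origin at its centre. Starts askew on the ridge tops, 26 to 46 degrees off the grooves. Home, it lies on a groove's floor, centre 4 mm below the ridge tops, and the rake passes over it. A half-dropped stem can wedge against the teeth; ease the rake back a little and it drops. Over 25 N bends it.
- stem4: Loose brass rod with a black collar, 70 mm long (its x), 7 mm diameter, about 20 g; origin at its centre. Starts askew on the ridge tops, 26 to 46 degrees off the grooves. Home, it lies on a groove's floor, centre 4 mm below the ridge tops, and the rake passes over it. A half-dropped stem can wedge against the teeth; ease the rake back a little and it drops. Over 25 N bends it.
- fitting_a: Bystander, to be left alone: brass fitting, 48 mm wide, 50 mm tall; origin at the centre of its underside.
- fitting_b: Bystander, to be left alone: smaller brass fitting, 38 mm wide, 40 mm tall; origin at the centre of its underside.
- jar_a: Bystander, to be left alone: clear glass jar with brass cap, 60 mm wide, 85 mm tall; origin at the centre of its underside.
- jar_b: Bystander, to be left alone: green glass jar with brass cap, 60 mm wide, 75 mm tall; origin at the centre of its underside.
- cone_a: Bystander, to be left alone: standing terracotta cone, 48 mm wide, 85 mm tall; origin at the centre of its underside.
- cone_b: Bystander, to be left alone: standing terracotta cone, 48 mm wide, 110 mm tall; origin at the centre of its underside.
- cup: Bystander, to be left alone: small brass bowl, 60 mm wide, 40 mm tall; origin at the centre of its underside.
- figure: Bystander, to be left alone: turned dark wood figurine, 60 mm wide, 88 mm tall; origin at the centre of its underside.
Things that resemble listed ones, but are neither listed nor needed, are in the scene too. Of the things like the part that bears rake_grip, leave any that is green; of the rest the larger one is meant.

How it is judged:
On the way, in this order (a step that is already met when the one before it is completed fails the run):
1. the rake is lifted off its rest by the gripper (contact force between the fingers and rake above 1 N and z of rake_teeth in the frame of rest above 0.03 m), for 0.1 s.
2. the rake's teeth rest on the white strip (x of rake_teeth in the frame of tray between -0.03 and 0.03 m and contact force between rake and tray above 0.3 N and y of rake_teeth in the frame of tray below -0.08 m), for 0.1 s.
3. the rake's teeth, resting on the ridges, comb the middle of the tray (x of rake_teeth in the frame of tray between -0.03 and 0.03 m and contact force between rake and tray above 0.3 N and y of rake_teeth in the frame of tray between -0.03 and 0.03 m), for 0.1 s.
4. the rake's teeth, resting on the ridges, comb the far part of the tray (x of rake_teeth in the frame of tray between -0.03 and 0.03 m and contact force between rake and tray above 0.3 N and y of rake_teeth in the frame of tray above 0.06 m), for 0.1 s.
At the end, for the whole second after the job is handed in: All four stems lie at rest down in grooves (centre 7 to 14.5 mm above the tray's origin), parallel to them within 0.1 rad. The rake stands released and at rest on its rest pad, upright within 0.1 rad, its teeth's middle within 35 mm (pad's x) and 30 mm (y) of the pad's centre (z of stem1 in the frame of tray between 0.007 and 0.0145 m and angle between the x axis of each of stem1, stem2, stem3, stem4 and the x axis of tray, either way round below 0.1 rad and x of stem1 in the frame of tray between -0.05 and 0.05 m and y of stem1 in the frame of tray between -0.083 and 0.127 m and linear speed of each of stem1, stem2, stem3, stem4, rake below 0.02 m/s and z of stem2 in the frame of tray between 0.007 and 0.0145 m and x of stem2 in the frame of tray between -0.05 and 0.05 m and y of stem2 in the frame of tray between -0.083 and 0.127 m and z of stem3 in the frame of tray between 0.007 and 0.0145 m and x of stem3 in the frame of tray between -0.05 and 0.05 m and y of stem3 in the frame of tray between -0.083 and 0.127 m and z of stem4 in the frame of tray between 0.007 and 0.0145 m and x of stem4 in the frame of tray between -0.05 and 0.05 m and y of stem4 in the frame of tray between -0.083 and 0.127 m and x of rake_teeth in the frame of rest between -0.035 and 0.035 m and y of rake_teeth in the frame of rest between -0.03 and 0.03 m and z of rake_teeth in the frame of rest between 0.009 and 0.015 m and angle between rake_teeth's own z axis and vertical below 0.1 rad); the robot touches nothing.
It fails at once if the rake presses on the tray with more than 25 N (contact force between rake and tray above 25 N).
It fails at once if the rake presses on a stem with more than 25 N (contact force between rake and stem1 above 25 N or contact force between rake and stem2 above 25 N or contact force between rake and stem3 above 25 N or contact force between rake and stem4 above 25 N).
It fails at once if the fingers or arm touch a stem (contact force between any of the fingers, the arm and stem1 above 0.5 N or contact force between any of the fingers, the arm and stem2 above 0.5 N or contact force between any of the fingers, the arm and stem3 above 0.5 N or contact force between any of the fingers, the arm and stem4 above 0.5 N).
It fails at once if a bystander is moved by more than 20 mm (distance of any of fitting_a, fitting_b, jar_a, jar_b, cone_a, cone_b, cup, figure from where it was at the start of the episode above 0.02 m).
It also fails if it takes over 67 s, if anything falls off the work surface, if the arm or the gripper's body presses on something with over 40 N, if the wrist force passes 120 N, or if a joint passes its speed limit or range.

### The arm

A 7-joint arm with a two-finger parallel gripper is mounted at the origin on the work surface. World frame = base frame: x ahead of the robot, y to its left, z up, the work surface at z = 0. Lengths are in m, angles in rad, forces in N, time in s.
With the tool pointing down it reaches from about 0.4 to 0.85 m from the base axis. Payload 4.5 kg.
Tool frame: the origin (TCP) lies midway between the tips of the shut fingers; the grasp point (between the pads) lies 19 mm behind it; z points along the fingers, y is the direction in which the jaws open and shut (so a half turn about z gives the same grasp; the last joint's range is limited). The gripper opens to 88 mm and grips with 3 to 60 N. Pads are 18 mm wide; open, the fingers measure 123 mm over their backs; the gripper's body (75 mm by 187 mm) begins 45 mm behind the grasp point.
Start: joints at [1.189, 0.689, -0.195, 1.565, 0.157, 0.902, -0.215], TCP at [0.252, -0.572, 0.239] pointing down, gripper open.
Joint ranges: [-3.01, 3.01], [-0.46, 2.08], [-1.47, 1.51], [0.13, 2.56], [-1, 4.14], [0.04, 2.09], [-2.66, 2.66]. Speed limits (rad/s): [2.57, 2.57, 3.14, 3.14, 3.14, 3.14, 3.14].

### API

Orientations are given as a unit quaternion [x, y, z, w].
In Python, from plant import r, viewer gives the robot as it stands.
- The arm moves only by the tool play_rows, never from a script. Its argument "commands" is a list of rows, each an object with "delta_rot": the turn, a rotation vector about the tool's x, y, z normalised to -1 to 1, where 1 is pi rad, a list of three; "travel": the shift along the tool's x, y, z normalised to -1 to 1, where 1 is 15 cm, a list of three; "gripper": the opening, from -1 (shut) to 1 (fully open). In form: [{"delta_rot": [wx, wy, wz], "travel": [x, y, z], "gripper": gripper}, ...]. A call has 1 to 12 rows; each row is the pose to reach, as a shift and turn from the pose commanded when the call began, along the tool's axes at that moment, turning the shorter way round; what a row does not reach only later rows make up. A row lasts 1/8 s, in which the tool goes at most 62.5 mm and 10.7 degrees, less where a joint would pass 70% of its speed; a pose out of reach is approached as far as the arm can. A call with a number of a shift or a turn outside -1 to 1 is refused whole. A call with a gripper value outside its range is refused whole. The fingers move at their own pace and stop on an object; "force" is the grip in N (left out, the last holds). Time passes only in rows, so rows that repeat a pose let the fingers close. It gives the time, the measured TCP pose, the force and the opening at its end, in the units of the state.
- r.get_state(): the state, without advancing time (a new reading comes with each control period).
- viewer.snapshot(name): name is "side" or "top" or "wrist"; returns a dict with "color" (384x512x3 uint8, red, green, blue), "z_map" (384x512 float32, m along the optical axis (not along the pixel's ray), 0 where there is no reading), "fx", "fy", "cx", "cy" (pixels), "origin" and "attitude" of the camera in the world. Camera axes: x right, y up, looking along -z (the intrinsics and any distortion apply to the point x, -y, -z); pixel columns grow to the right and rows downward; lengths in m; the calibration is good to about 2 mm. A picture is of the moment at which its call begins.
- r.finish_job(): hands the job in, once; it reports no verdict.
Trained networks look in the newest picture that a camera, given by its name, has taken for a name from the list of things; names that differ only in an ending like _2 or _b are one class to them, and where a whole thing is asked for, a point or a joint stands for the part that bears it (a point fixed in the world has none). Each returns a list of dicts, best first, with "conf" (0 to 1); they miss things now and then, are a little off and sometimes report something else, mostly with a low value. They report only what shows in the picture. A call takes as long as a camera call. They do not tell look-alikes from the thing itself.
- viewer.outline_of(camera, label): "pixels" (384x512 bool, what is visible of it) and "at" ([column, row] in pixels, amid what is visible of it).
- viewer.pinpoint(camera, label): "at" ([column, row] in pixels: a listed point, or the origin of a listed thing).
The state is a dict: "clock": time; "q": joint angles; "qd": joint speeds; "joint_torque": joint torques, N m; "tool_pos": TCP position; "eef_rot": TCP orientation; "contact_force": force on the tool from outside, world axes, zero at the start; "moment": the same for the moment, N m; "opening": opening from 0.0 (shut) to 1.0 (fully open).
Only numpy, scipy, OpenCV 4.12 (cv2) and the standard library are available. Lean on these libraries where they do the work, as an engineer would, in place of code of your own. Each camera call takes 0.05 s, during which the arm holds its last target. There are 200 camera calls.

## Working session

There is one attempt and no reset: what is moved stays moved. The work goes in short steps, Python scripts to look and compute and a tool call to move; the robot and the scene stay as the last step left them, time stands still between calls to the robot, and variables do not carry over. Pictures are saved under pics/ and viewed, about 8 in all and at most 12, crops included, and the job is handed in when it is done.

Besides the shell and the picture viewer there is one more tool, called after "Request:" as a command line: name --argument value ..., lists and objects as JSON in quotes. play_rows: Moves the arm, as the interface text tells. Its arguments: {"type":"object","properties":{"commands":{"type":"array","items":{"type":"object","properties":{"delta_rot":{"type":"array","items":{"type":"number","minimum":-1,"maximum":1}},"travel":{"type":"array","items":{"type":"number","minimum":-1,"maximum":1}},"gripper":{"type":"number"}}}},"force":{"type":"number"}},"required":["commands"]}

```bash
mkdir -p pics; cat > h.py <<'E'
import numpy as np, cv2
from scipy.spatial.transform import Rotation as R
def world(s,px,z=None,d=None):
    u,v=px
    if d is None: d=s["z_map"][int(round(v)),int(round(u))]
    ray=np.array([(u-s["cx"])/s["fx"],-(v-s["cy"])/s["fy"],-1.])
    M=att(s); o=np.array(s["origin"])
    if z is not None:
        w=M@ray; return o+w*(z-o[2])/w[2]
    return o+M@(ray*d)
def att(s):
    a=np.array(s["attitude"])
    return a if a.shape==(3,3) else R.from_quat(a).as_matrix()
def cloud(s,mask):
    v,u=np.nonzero(mask&(s["z_map"]>0)); d=s["z_map"][v,u]
    c=np.stack([(u-s["cx"])/s["fx"]*d,-(v-s["cy"])/s["fy"]*d,-d],1)
    return c@att(s).T+np.array(s["origin"])
E
python3 - <<'E'
from plant import r,viewer
from h import *
print(r.get_state())
ims=[]
for n in ["top","side"]:
    s=viewer.snapshot(n); print(n,{k:s[k] for k in s if k not in("color","z_map")})
    cv2.imwrite(f"pics/{n}0.png",s["color"][...,::-1])
    for l in ["tray","strip","far_end","rake_grip","rake_teeth","rest","stem1"]:
        for p in viewer.pinpoint(n,l)[:6]: print(n,l,round(p["conf"],2),np.round(p["at"],1),np.round(world(s,p["at"]),3))
E
```

```text
{'clock': 0.0, 'q': array([ 1.1888082 ,  0.68996754, -0.19451018,  1.56633732,  0.15730988,
        0.9024537 , -0.21512949]), 'qd': array([ 0.0005026 ,  0.00033763, -0.00137682,  0.00152372,  0.00047554,
       -0.00040148,  0.00117359]), 'joint_torque': array([-1.69299888e-04, -5.27553892e+01, -1.26667678e+00, -1.53426343e+01,
       -5.25800174e-02,  6.79525387e-03,  1.64595981e-04]), 'tool_pos': array([ 0.25214933, -0.57120766,  0.23792196]), 'eef_rot': array([ 9.78461453e-01,  2.06427705e-01, -2.48165215e-04, -8.51534827e-04]), 'contact_force': array([ 0.27723096, -0.13734421,  0.52199333]), 'moment': array([-0.00129334,  0.00441006, -0.00453396]), 'opening': 1.0003121545653229}
top {'fx': 471.2528950085209, 'fy': 471.2528950085209, 'cx': 253.673224484098, 'cy': 193.3664878641143, 'origin': array([4.39502996e-01, 9.30976001e-04, 1.39066773e+00]), 'attitude': array([ 0.03166948, -0.03438421, -0.69987338,  0.71273559])}
top tray 0.79 [238.2 190.1] [0.578 0.042 0.011]
top strip 0.9 [274.8 182.7] [ 0.6   -0.064  0.023]
top strip 0.33 [240.8 188.2] [0.583 0.035 0.018]
top far_end 0.9
[... 1272 characters left out ...]
2]
side strip 0.31 [311.5 168.7] [ 0.524 -0.26   0.013]
side far_end 0.75 [225.5 237.7] [0.541 0.16  0.032]
side rake_grip 0.9 [315.3 154. ] [ 0.525 -0.277  0.061]
side rake_grip 0.47 [315.4 185.5] [ 0.455 -0.157  0.041]
side rake_teeth 0.74 [351.1 164.7] [ 0.437 -0.377 -0.002]
side rake_teeth 0.61 [314.6 162.6] [ 0.524 -0.277  0.028]
side rake_teeth 0.47 [316.8 195. ] [ 0.451 -0.166  0.001]
side rest 0.78 [312.1 169.4] [ 0.522 -0.26   0.012]
side rest 0.5 [313.9 153.7] [ 0.529 -0.274  0.062]
side stem1 0.59 [235.3 217.8] [0.57  0.082 0.027]
side stem1 0.56 [245.1 204.3] [0.581 0.023 0.03 ]
side stem1 0.55 [232.6 224.4] [0.56  0.106 0.027]
side stem1 0.48 [246.  198.3] [ 0.596 -0.002  0.028]
```

```bash
python3 - <<'E'
import cv2
a=cv2.imread("pics/top0.png")[90:290,150:420]
cv2.imwrite("pics/a.png",cv2.resize(a,(800,592),interpolation=cv2.INTER_CUBIC))
b=cv2.imread("pics/side0.png")[120:270,190:390]
cv2.imwrite("pics/b.png",cv2.resize(b,(800,600),interpolation=cv2.INTER_CUBIC))
E
```

```text
(no output)
```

View pics/a.png

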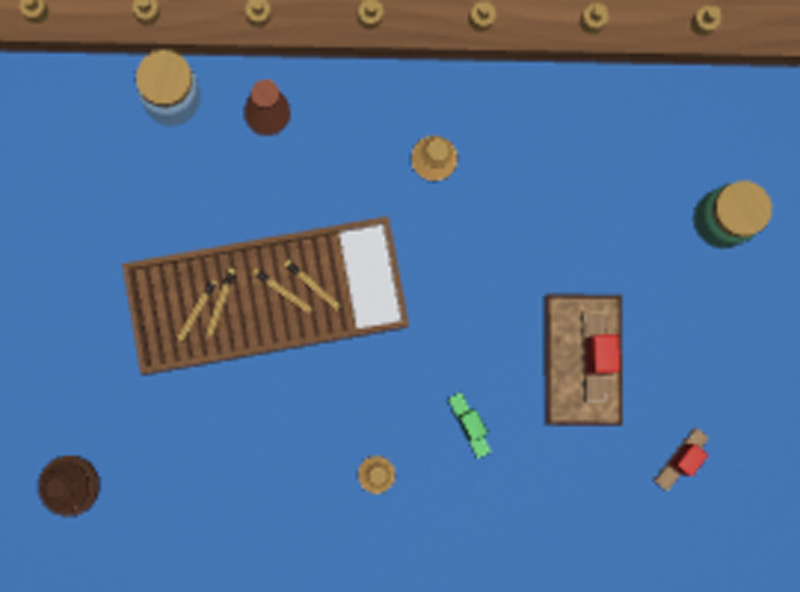

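View pics/b.png

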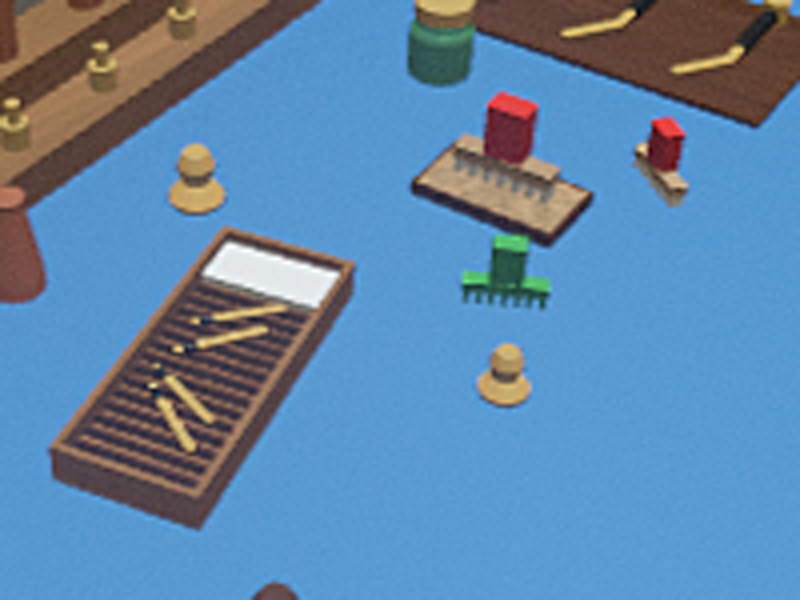

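The top view shows three rake-like things, given here in full-image pixels. The large red-handled rake on the cork pad is at about (349,208), a small red one at (379,245) and a green one at (308,232). I choose the large red one on the pad. The tray has its white strip at the right end (275,183), and the four stems lie askew. Next I fit the poses.

```bash
cat > fit.py <<'E'
from h import *
def rect(P):
    (c,wh,a)=cv2.minAreaRect(P[:,:2].astype(np.float32)); 
    return np.round(c,4),np.round(wh,4),round(a,2)
def fit(s,mask,zplane):
    cs,_=cv2.findContours(mask.astype(np.uint8),cv2.RETR_EXTERNAL,cv2.CHAIN_APPROX_NONE)
    c=max(cs,key=cv2.contourArea)[:,0,:]
    return rect(np.array([world(s,p,z=zplane) for p in c]))
E
python3 - <<'E'
from plant import r,viewer
from fit import *
for n in ["top","side"]:
    s=viewer.snapshot(n)
    for l,z in [("tray",None),("rest",None),("rake_grip",None)]:
        for o in viewer.outline_of(n,l)[:3]:
            m=o["pixels"]; P=cloud(s,m)
            zz=np.percentile(P[:,2],[5,25,50,75,95])
            print(n,l,round(o["conf"],2),np.round(o["at"]),m.sum(),"z",np.round(zz,4),fit(s,m,{"tray":.034,"rest":.012,"rake_grip":.085}[l]))
    hsv=cv2.cvtColor(s["color"],cv2.COLOR_RGB2HSV)
    red=((hsv[...,0]<6)|(hsv[...,0]>174))&(hsv[...,1]>190)&(hsv[...,2]>90)
    k,lab,st,ce=cv2.connectedComponentsWithStats(red.astype(np.uint8))
    for i in range(1,k):
        if st[i,4]>40:
            P=cloud(s,lab==i); print(n,"red",st[i],np.round(np.percentile(P,[2,50,98],axis=0),4).tolist()); T=P[P[:,2]>np.percentile(P[:,2],95)-.006]; print(np.round(T.mean(0),4),rect(T))
    w=(hsv[...,1]<40)&(hsv[...,2]>150)
    k,lab,st,ce=cv2.connectedComponentsWithStats(w.astype(np.uint8))
    for i in range(1,k):
        if st[i,4]>150: P=cloud(s,lab==i); print(n,"white",st[i],np.round(np.median(P,0),4),rect(P))
E
```

```text
top tray 0.67 [238. 186.] 3349 z [0.0104 0.0145 0.0194 0.0242 0.0335] (array([0.5777, 0.0396]), array([0.1128, 0.2659]), 11.56)
top rest 0.87 [344. 213.] 847 z [0.0071 0.0106 0.0125 0.0146 0.0181] (array([ 0.5207, -0.2747]), array([0.0761, 0.1314]), 89.84)
top rake_grip 0.72 [378. 246.] 160 z [0.0169 0.0213 0.0339 0.057  0.0621] (array([ 0.4235, -0.3561]), array([0.0253, 0.0618]), 54.4)
top rake_grip 0.71 [348. 210.] 326 z [0.0143 0.0379 0.0437 0.0869 0.0911] (array([ 0.5206, -0.2754]), array([0.0362, 0.0836]), 89.99)
top rake_grip 0.6 [309. 234.] 168 z [-0.0016  0.017   0.0233  0.0551  0.0603] (array([ 0.4542, -0.1553]), array([0.0601, 0.0248]), 27.24)
top white [265 166  20  35 497] [ 0.5994 -0.0627  0.0216] (array([ 0.5994, -0.0631]), array([0.0965, 0.0442]), 11.27)
side tray 0.9 [242. 214.] 2843 z [0.0085 0.0162 0.0207 0.024  0.0323] (array([0.5677, 0.05  ]), array([0.1228, 0.291 ]), 11.32)
side tray 0.51 [235. 218.] 66 z [0.0132 0.0243 0.0269 0.0284 0.0297] (array([0.5682, 0.0851]), array([0.0135, 0.0642]), 71.62)
side rest 0.56 [314. 170.] 471 z [0.0026 0.0101 0.0119 0.0135 0.0152] (array([ 0.518 , -0.2726]), array([0.1355, 0.0899]), 2.77)
side rake_grip 0.6 [140. 292.] 492 z [0.0074 0.017  0.0275 0.0366 0.0408] (array([0.5518, 0.4285]), array([0.0496, 0.0645]), 47.39)
side rake_grip 0.57 [316. 158.] 409 z [0.0145 0.031  0.0407 0.0691 0.0892] (array([ 0.5008, -0.2356]), array([0.0753, 0.1394]), 30.57)
side rake_grip 0.53 [317. 190.] 222 z [0.0076 0.0177 0.0229 0.0463 0.0578] (array([ 0.427 , -0.1045]), array([0.0574, 0.0709]), 29.64)
side white [444 120  56  30 925] [ 0.1459 -0.6516  0.0802] (array([ 0.1423, -0.6617]), array([0.1554, 0.1548]), 0.89)
side white [241 181  34  16 297] [ 0.6006 -0.0652  0.0215] (array([ 0.6017, -0.0659]), array([0.0946, 0.0469]), 10.18)
```

```bash
cat > go.py <<'E'
from h import *
def to(r,x,y,z,yaw):
    st=r.get_state(); Q=R.from_quat(st["eef_rot"]); p=np.array(st["tool_pos"])
    t=np.radians(yaw); G=R.from_matrix(np.array([[np.cos(t),np.sin(t),0],[np.sin(t),-np.cos(t),0],[0,0,-1.]]))
    print("t",round(st["clock"],2),"p",np.round(p,4),"F",np.round(st["contact_force"],2),"open",round(st["opening"],3),
      "travel",np.round(Q.inv().apply(np.array([x,y,z])-p)/.15,4),"rot",np.round((Q.inv()*G).as_rotvec()/np.pi,4))
E
python3 - <<'E'
from plant import r,viewer
from fit import *
from go import to
s=viewer.snapshot("top")
for px in [(349.5,207.8)]: print(world(s,px,z=.067))
s2=viewer.snapshot("side"); print(world(s2,(315.3,154.),z=.067))
for c,(u0,v0,u1,v1) in (("top",(320,180,375,240)),):
    hsv=cv2.cvtColor(s["color"],cv2.COLOR_RGB2HSV)[v0:v1,u0:u1]; rgb=s["color"].astype(int)
m=(rgb[...,0]>1.8*rgb[...,1])&(rgb[...,0]>1.8*rgb[...,2])&(rgb[...,0]>100)
mm=np.zeros_like(m); mm[180:240,320:375]=m[180:240,320:375]
print(mm.sum(),fit(s,mm,.089)); P=cloud(s,mm); print(np.percentile(P[:,2],[5,50,90]))
to(r,.525,-.275,.2,0)
E
```

```text
[ 0.52776026 -0.27355563  0.067     ]
[ 0.52087998 -0.26864981  0.067     ]
116 (array([ 0.5232, -0.2828]), array([0.0333, 0.0249]), 1.05)
[0.0624419  0.08904219 0.09182789]
t 1.3 p [ 0.2525 -0.5718  0.2388] F [ 0.33 -0.43  0.24] open 1.001 travel [ 2.4611 -1.0761  0.2583] rot [ 0.     -0.      0.1324]
```

Request:
play_rows --commands '[{"travel":[0.41,-0.18,0],"delta_rot":[0,0,0],"gripper":1},{"travel":[0.82,-0.36,0],"delta_rot":[0,0,0],"gripper":1},{"travel":[0.95,-0.42,0],"delta_rot":[0,0,0],"gripper":1}]'

```text
clock: 1.68
tool_pos: [0.3607, -0.4531, 0.239]
eef_rot: [0.978, 0.209, 0.001, -0.001]
contact_force: [0.1, 0.3, -0.1]
opening: 0.999
```

Request:
play_rows --commands '[{"travel":[0.4,-0.18,0],"delta_rot":[0,0,0.05],"gripper":1},{"travel":[0.8,-0.35,0],"delta_rot":[0,0,0.1],"gripper":1},{"travel":[0.95,-0.42,0],"delta_rot":[0,0,0.1324],"gripper":1},{"travel":[0.95,-0.42,0],"delta_rot":[0,0,0.1324],"gripper":1}]'

```text
clock: 2.17
tool_pos: [0.4648, -0.3383, 0.2388]
eef_rot: [1.0, 0.003, 0.001, -0.001]
contact_force: [-0.6, -0.3, -0.7]
opening: 0.997
```

```bash
python3 - <<'E'
from plant import r,viewer
from go import *
to(r,.523,-.280,.18,0)
s=viewer.snapshot("wrist"); print({k:s[k] for k in s if k not in("color","z_map")})
cv2.imwrite("pics/w0.png",s["color"][...,::-1])
for l in ["rake_grip","rake_teeth","rest"]:
    for p in viewer.pinpoint("wrist",l)[:3]: print(l,round(p["conf"],2),np.round(p["at"],1),np.round(world(s,p["at"]),3),np.round(world(s,p["at"],z={"rest":0,"rake_grip":.067,"rake_teeth":.012}[l]),4))
E
```

```text
t 2.17 p [ 0.4648 -0.3383  0.2388] F [-0.63 -0.25 -0.74] open 0.997 travel [ 0.3903 -0.386   0.3926] rot [-0.0003 -0.0004  0.0021]
{'fx': 292.0650030186548, 'fy': 292.0650030186548, 'cx': 256.1376625583744, 'cy': 192.63185380186047, 'origin': array([ 0.54260779, -0.33769277,  0.38458261]), 'attitude': array([-0.1070201 ,  0.10689735, -0.69674879,  0.70118527])}
rake_grip 0.87 [202.9 117.9] [ 0.527 -0.285  0.089] [ 0.5253 -0.2814  0.067 ]
rake_grip 0.78 [111.  176.6] [ 0.458 -0.17   0.057] [ 0.4609 -0.1753  0.067 ]
rake_grip 0.69 [285.1 199.8] [ 0.431 -0.372  0.057] [ 0.4347 -0.3714  0.067 ]
rake_teeth 0.98 [211.7 115.3] [ 0.529 -0.294  0.089] [ 0.5255 -0.2826  0.012 ]
rake_teeth 0.72 [125.4 167.4] [ 0.46  -0.17   0.017] [ 0.4592 -0.1677  0.012 ]
rake_teeth 0.59 [280.8 191.4] [ 0.435 -0.369  0.036] [ 0.4278 -0.371   0.012 ]
rest 0.73 [209.4 118.3] [ 0.526 -0.292  0.089] [ 0.5213 -0.2778  0.    ]
```

View pics/w0.png

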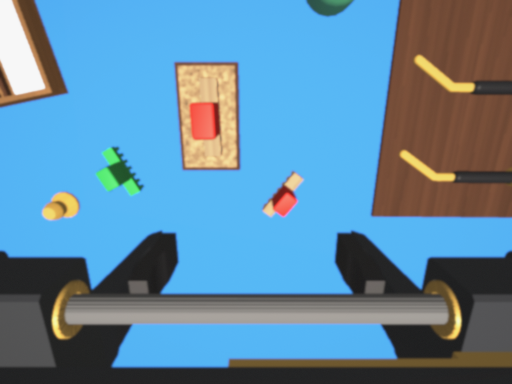

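The wrist view shows the large red rake on its pad at (204,120), with the small red one at (285,203) and the green one at (115,175). Now I fit the handle's yaw and centre.

```bash
python3 - <<'E'
from plant import r,viewer
from fit import *
from go import *
s=viewer.snapshot("wrist"); rgb=s["color"].astype(int)
m=(rgb[...,0]>1.8*rgb[...,1])&(rgb[...,0]>1.8*rgb[...,2])&(rgb[...,0]>100)
mm=np.zeros_like(m); mm[90:150,180:230]=m[90:150,180:230]
P=cloud(s,mm); print(mm.sum(),np.percentile(P[:,2],[5,50,90]))
top=mm&(s["z_map"]>0); 
zz=np.zeros_like(s["z_map"]); v,u=np.nonzero(top); zz[v,u]=P[:,2]
print("top",fit(s,zz>.08,.089),"all",fit(s,mm,.089))
# head: points with z .03-.048 near
a=np.zeros_like(m);a[50:180,165:250]=1
v,u=np.nonzero(a&(s["z_map"]>0));P=cloud(s,a)
hd=P[(P[:,2]>.03)&(P[:,2]<.048)]; print("head",len(hd),rect(hd), np.percentile(hd,[3,50,97],axis=0).round(4).tolist())
pd=P[(P[:,2]>.006)]; print("pad",rect(pd))
to(r,.524,-.281,.18,0)
E
```

```text
1049 [0.06255708 0.08830313 0.08942659]
top (array([ 0.5237, -0.2855]), array([0.0352, 0.0246]), 1.82) all (array([ 0.5237, -0.2871]), array([0.0352, 0.0287]), 1.49)
head 813 (array([ 0.5237, -0.2855]), array([0.0876, 0.0222]), 1.94) [[0.4817, -0.2958, 0.0347], [0.5448, -0.2857, 0.0386], [0.5657, -0.2748, 0.0424]]
pad (array([ 0.5219, -0.2785]), array([0.1296, 0.0754]), 0.19)
t 2.42 p [ 0.4608 -0.3433  0.2388] F [ 0.27 -0.47 -0.44] open 1.002 travel [ 0.4207 -0.4167  0.391 ] rot [ 0.0003  0.0002 -0.0009]
```

Request:
play_rows --commands '[{"travel":[0.2,-0.2,0.2],"delta_rot":[0,0,-0.01],"gripper":1},{"travel":[0.42,-0.4,0.4],"delta_rot":[0,0,-0.01],"gripper":1},{"travel":[0.42,-0.4,0.7],"delta_rot":[0,0,-0.01],"gripper":1},{"travel":[0.42,-0.4,0.7],"delta_rot":[0,0,-0.01],"gripper":1}]'

```text
clock: 2.92
tool_pos: [0.5223, -0.2814, 0.131]
eef_rot: [1.0, 0.015, -0.003, -0.001]
contact_force: [-0.1, -0.7, 0.6]
opening: 0.997
```

```bash
python3 - <<'E'
from plant import r
from go import *
to(r,.5237,-.2835,.048,1.8)
E
```

```text
t 2.92 p [ 0.5223 -0.2814  0.131 ] F [-0.07 -0.75  0.58] open 0.997 travel [0.0128 0.0161 0.5531] rot [-0.0009  0.0022 -0.0003]
```

Request:
play_rows --commands '[{"travel":[0,0,0.2],"delta_rot":[0,0,0],"gripper":1},{"travel":[0,0,0.4],"delta_rot":[0,0,0],"gripper":1},{"travel":[0,0,0.5],"delta_rot":[0,0,0],"gripper":1},{"travel":[0,0,0.57],"delta_rot":[0,0,0],"gripper":1},{"travel":[0,0,0.57],"delta_rot":[0,0,0],"gripper":0},{"travel":[0,0,0.57],"delta_rot":[0,0,0],"gripper":-0.2},{"travel":[0,0,0.57],"delta_rot":[0,0,0],"gripper":-0.4},{"travel":[0,0,0.57],"delta_rot":[0,0,0],"gripper":-0.6},{"travel":[0,0,0.57],"delta_rot":[0,0,0],"gripper":-1},{"travel":[0,0,0.57],"delta_rot":[0,0,0],"gripper":-1},{"travel":[0,0,0.57],"delta_rot":[0,0,0],"gripper":-1}]' --force 10

```text
clock: 4.3
tool_pos: [0.5254, -0.2816, 0.0483]
eef_rot: [1.0, 0.016, 0.0, 0.0]
contact_force: [0.4, -0.7, -0.3]
opening: 0.273
```

Request:
play_rows --commands '[{"travel":[0,0,0],"delta_rot":[0,0,0],"gripper":-1},{"travel":[0,0,0],"delta_rot":[0,0,0],"gripper":-1},{"travel":[0,0,0],"delta_rot":[0,0,0],"gripper":-1}]' --force 30

```text
clock: 4.68
tool_pos: [0.5253, -0.2815, 0.0483]
eef_rot: [1.0, 0.016, 0.0, 0.0]
contact_force: [-0.3, 0.2, 0.2]
opening: 0.272
```

```bash
python3 - <<'E'
from plant import r,viewer
from fit import *
from go import *
to(r,.5237,-.2835,.048,1.8)
s=viewer.snapshot("top");cv2.imwrite("pics/t1.png",cv2.resize(s["color"][150:270,290:410,::-1],(480,480),interpolation=cv2.INTER_CUBIC))
E
```

```text
t 4.67 p [ 0.5253 -0.2815  0.0483] F [-0.27  0.23  0.22] open 0.272 travel [-0.0114  0.0128  0.0017] rot [ 0.0001 -0.     -0.0001]
```

Request:
play_rows --commands '[{"travel":[0,0,-0.1],"delta_rot":[0,0,0],"gripper":-1},{"travel":[0,0,-0.25],"delta_rot":[0,0,0],"gripper":-1},{"travel":[0,0,-0.45],"delta_rot":[0,0,0],"gripper":-1},{"travel":[0,0,-0.6],"delta_rot":[0,0,0],"gripper":-1},{"travel":[0,0,-0.6],"delta_rot":[0,0,0],"gripper":-1},{"travel":[0,0,-0.6],"delta_rot":[0,0,0],"gripper":-1}]'

```text
clock: 5.48
tool_pos: [0.5247, -0.2809, 0.1377]
eef_rot: [1.0, 0.016, -0.001, -0.0]
contact_force: [0.8, -0.4, -1.0]
opening: 0.271
```

```bash
python3 - <<'E'
from plant import r,viewer
from fit import *
from go import *
to(r,.58,-.12,.139,11.3)
E
```

```text
t 5.47 p [ 0.5247 -0.2809  0.1377] F [ 0.79 -0.43 -0.99] open 0.271 travel [ 0.4022 -1.0608 -0.0083] rot [-0.0002  0.0003 -0.0528]
```

Request:
play_rows --commands '[{"travel":[0.12,-0.32,0],"delta_rot":[0,0,-0.02],"gripper":-1},{"travel":[0.24,-0.64,0],"delta_rot":[0,0,-0.04],"gripper":-1},{"travel":[0.37,-0.96,0],"delta_rot":[0,0,-0.0528],"gripper":-1},{"travel":[0.37,-0.96,0],"delta_rot":[0,0,-0.0528],"gripper":-1},{"travel":[0.37,-0.96,0],"delta_rot":[0,0,-0.0528],"gripper":-1},{"travel":[0.37,-0.96,0],"delta_rot":[0,0,-0.0528],"gripper":-1}]'

```text
clock: 6.22
tool_pos: [0.5753, -0.1376, 0.1377]
eef_rot: [0.995, 0.097, -0.001, 0.001]
contact_force: [0.0, 0.1, -2.0]
opening: 0.266
```

```bash
python3 - <<'E'
from plant import r,viewer
from fit import *
from go import *
s=viewer.snapshot("wrist"); to(r,.5994,-.0627,.1,11.3)
cv2.imwrite("pics/w1.png",s["color"][...,::-1])
hsv=cv2.cvtColor(s["color"],cv2.COLOR_RGB2HSV)
w=(hsv[...,1]<50)&(hsv[...,2]>150)
k,lab,st,ce=cv2.connectedComponentsWithStats(w.astype(np.uint8))
for i in range(1,k):
    if st[i,4]>150: P=cloud(s,lab==i); print("white",st[i],np.round(np.median(P,0),4),fit(s,lab==i,.0216))
for o in viewer.outline_of("wrist","tray")[:2]: print(o["conf"],fit(s,o["pixels"],.031))
for l in ["strip","tray","far_end","rake_teeth","rake_grip"]:
    for p in viewer.pinpoint("wrist",l)[:1]: print(l,p["conf"],p["at"],world(s,p["at"],z={"tray":.005,"rake_grip":.15,"rake_teeth":.1}.get(l,.022)))
st=r.get_state(); print(R.from_quat(s["attitude"]).as_matrix(), s["origin"])
E
```

```text
t 6.28 p [ 0.5754 -0.1376  0.1378] F [-0.7  -0.72 -2.07] open 0.275 travel [ 0.2535 -0.4591  0.2515] rot [ 0.0002  0.0004 -0.0009]
white [ 151   89   58  112 5456] [ 0.603  -0.0634  0.0208] (array([ 0.5992, -0.0641]), array([0.0992, 0.0438]), 11.25)
white [  0 311  80  13 944] [ 0.5869 -0.076   0.219 ] (array([0.3863, 0.0662]), array([0.0158, 0.0865]), 11.07)
white [ 187  310  139   14 1832] [ 0.5982 -0.1325  0.219 ] (array([ 0.4323, -0.1655]), array([0.0171, 0.1506]), 11.07)
white [433 312  79  14 871] [ 0.6091 -0.1893  0.2191] (array([ 0.475 , -0.3978]), array([0.0172, 0.0856]), 11.07)
0.57 (array([0.5863, 0.0022]), array([0.1104, 0.2015]), 11.1)
strip 0.67 [181.1, 146.4] [ 0.60046829 -0.06422445  0.022     ]
tray 0.73 [77.9, 145.6] [0.57897534 0.03581379 0.005     ]
rake_teeth 0.7 [423.3, 335.9] [ 0.50521944 -0.28400681  0.1       ]
rake_grip 0.86 [255.9, 267.5] [ 0.57048542 -0.13814859  0.15      ]
[[ 0.19291806  0.93545225  0.29616163]
 [-0.98121423  0.18357535  0.05931885]
 [ 0.00112198 -0.30204169  0.95329406]] [ 0.65202603 -0.12209057  0.28321614]
```

View pics/w1.png

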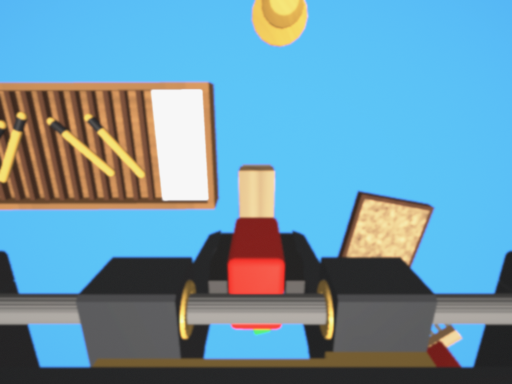

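Held well: the red handle sits centred in the jaws at (256,270), and the strip is at (181,146). Head end offset check, then the hover move.

```bash
python3 - <<'E'
from plant import r,viewer
from fit import *
from go import *
s=viewer.snapshot("wrist")
p=r.get_state()["tool_pos"]
e=world(s,(257,165.5),z=p[2]-.0363+.027); t=np.radians(11.2)
print(e, (e-p)[:2]@[np.cos(t),np.sin(t)],(e-p)[:2]@[-np.sin(t),np.cos(t)], "expect .044", cloud(s,np.pad(np.ones((6,20),bool),((168,210),(247,245)))).mean(0))
to(r,.6022,-.065,.1,11.2)
E
```

```text
[ 0.62001076 -0.12759534  0.12899584] 0.0445531198362587 -0.0002725109290209639 expect .044 [ 0.61688364 -0.12791817  0.12737465]
t 6.62 p [ 0.5763 -0.136   0.1383] F [-0.48 -1.01 -1.26] open 0.27 travel [ 0.2621 -0.4303  0.2553] rot [ 0.     -0.0001  0.0004]
```

Request:
play_rows --commands '[{"travel":[0.12,-0.2,0],"delta_rot":[0,0,0],"gripper":-1},{"travel":[0.25,-0.43,0],"delta_rot":[0,0,0],"gripper":-1},{"travel":[0.25,-0.43,0],"delta_rot":[0,0,0],"gripper":-1},{"travel":[0.25,-0.43,0.15],"delta_rot":[0,0,0],"gripper":-1},{"travel":[0.25,-0.43,0.3],"delta_rot":[0,0,0],"gripper":-1},{"travel":[0.25,-0.43,0.4],"delta_rot":[0,0,0],"gripper":-1},{"travel":[0.25,-0.43,0.4],"delta_rot":[0,0,0],"gripper":-1},{"travel":[0.25,-0.43,0.4],"delta_rot":[0,0,0],"gripper":-1}]'

```text
clock: 7.62
tool_pos: [0.6009, -0.0655, 0.0789]
eef_rot: [0.995, 0.098, 0.001, 0.0]
contact_force: [0.4, -0.7, -2.0]
opening: 0.268
```

```bash
python3 - <<'E'
from plant import r,viewer
from fit import *
from go import *
to(r,.6005,-.0654,.0577,11.2)
s=viewer.snapshot("side")
cv2.imwrite("pics/s1.png",cv2.resize(s["color"][130:260,190:340,::-1],(690,598),interpolation=cv2.INTER_CUBIC))
to(r,.6005,-.0654,.0577,11.2)
E
```

```text
t 7.62 p [ 0.6009 -0.0655  0.0789] F [ 0.39 -0.74 -1.97] open 0.268 travel [-0.0029 -0.0011  0.141 ] rot [ 0.0002 -0.0004  0.0004]
t 7.67 p [ 0.6011 -0.0654  0.0791] F [-0.1  -0.17 -2.33] open 0.266 travel [-0.0042 -0.0009  0.1424] rot [ 0.0002 -0.0005  0.0005]
```

View pics/s1.png

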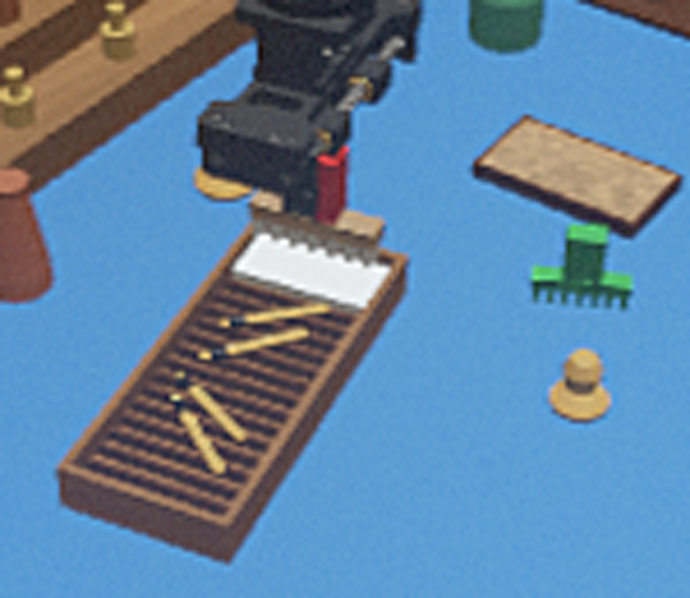

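The rake hangs level and centred above the white strip (in the crop, teeth at about (310,245)), with clearance to the rims. Now I lower it.

Request:
play_rows --commands '[{"travel":[0,0,0.04],"delta_rot":[0,0,0],"gripper":-1},{"travel":[0,0,0.08],"delta_rot":[0,0,0],"gripper":-1},{"travel":[0,0,0.11],"delta_rot":[0,0,0],"gripper":-1},{"travel":[0,0,0.115],"delta_rot":[0,0,0],"gripper":-1},{"travel":[0,0,0.12],"delta_rot":[0,0,0],"gripper":-1},{"travel":[0,0,0.124],"delta_rot":[0,0,0],"gripper":-1}]'

```text
clock: 8.43
tool_pos: [0.6005, -0.0651, 0.0597]
eef_rot: [0.995, 0.098, 0.0, 0.0]
contact_force: [0.2, 1.2, -1.9]
opening: 0.267
```

Request:
play_rows --commands '[{"travel":[0,0,0.004],"delta_rot":[0,0,0],"gripper":-1},{"travel":[0,0,0.008],"delta_rot":[0,0,0],"gripper":-1}]'

```text
clock: 8.68
tool_pos: [0.6005, -0.0651, 0.0585]
eef_rot: [0.995, 0.098, 0.0, 0.0]
contact_force: [-0.1, 0.2, -0.9]
opening: 0.268
```

Request:
play_rows --commands '[{"travel":[0,0,0.004],"delta_rot":[0,0,0],"gripper":-1},{"travel":[0,0,0.008],"delta_rot":[0,0,0],"gripper":-1}]'

```text
clock: 8.93
tool_pos: [0.6004, -0.0652, 0.0574]
eef_rot: [0.995, 0.098, 0.0, 0.0]
contact_force: [-1.4, 0.2, 3.6]
opening: 0.27
```

Request:
play_rows --commands '[{"travel":[0,0,0],"delta_rot":[0,0,0],"gripper":-1},{"travel":[0,0,0],"delta_rot":[0,0,0],"gripper":-1}]'

```text
clock: 9.18
tool_pos: [0.6005, -0.0651, 0.0574]
eef_rot: [0.995, 0.098, 0.0, 0.0]
contact_force: [-1.1, 0.3, 2.6]
opening: 0.269
```

```bash
python3 - <<'E'
from plant import r,viewer
from fit import *
from go import *
to(r,.6005,-.0654,.0577,11.2)
print(r.get_state()["moment"])
E
```

```text
t 9.18 p [ 0.6005 -0.0651  0.0574] F [-1.14  0.35  2.64] open 0.269 travel [-0.0001  0.0017 -0.002 ] rot [ 0.     -0.0001  0.0005]
[0.06745115 0.10971191 0.01617861]
```

Contact is about 4.6 N with the teeth on the strip. Start combing, where tray +y is tool -y.

Request:
play_rows --commands '[{"travel":[0,-0.016,0],"delta_rot":[0,0,0],"gripper":-1},{"travel":[0,-0.032,0],"delta_rot":[0,0,0],"gripper":-1},{"travel":[0,-0.048,0],"delta_rot":[0,0,0],"gripper":-1},{"travel":[0,-0.064,0],"delta_rot":[0,0,0],"gripper":-1},{"travel":[0,-0.08,0],"delta_rot":[0,0,0],"gripper":-1},{"travel":[0,-0.096,0],"delta_rot":[0,0,0],"gripper":-1},{"travel":[0,-0.112,0],"delta_rot":[0,0,0],"gripper":-1},{"travel":[0,-0.128,0],"delta_rot":[0,0,0],"gripper":-1}]'

```text
clock: 10.18
tool_pos: [0.5968, -0.0463, 0.0574]
eef_rot: [0.995, 0.098, 0.0, 0.0]
contact_force: [-0.8, -1.1, 3.2]
opening: 0.272
```

Request:
play_rows --commands '[{"travel":[0,-0.016,0],"delta_rot":[0,0,0],"gripper":-1},{"travel":[0,-0.032,0],"delta_rot":[0,0,0],"gripper":-1},{"travel":[0,-0.048,0],"delta_rot":[0,0,0],"gripper":-1},{"travel":[0,-0.064,0],"delta_rot":[0,0,0],"gripper":-1}]'

```text
clock: 10.68
tool_pos: [0.5949, -0.0369, 0.0574]
eef_rot: [0.995, 0.098, 0.0, 0.0]
contact_force: [0.6, -1.0, 5.7]
opening: 0.269
```

Request:
play_rows --commands '[{"travel":[0,-0.016,-0.001],"delta_rot":[0,0,0],"gripper":-1},{"travel":[0,-0.032,-0.001],"delta_rot":[0,0,0],"gripper":-1},{"travel":[0,-0.048,-0.001],"delta_rot":[0,0,0],"gripper":-1},{"travel":[0,-0.064,-0.001],"delta_rot":[0,0,0],"gripper":-1}]'

```text
clock: 11.18
tool_pos: [0.5928, -0.0273, 0.0573]
eef_rot: [0.995, 0.098, -0.0, 0.0]
contact_force: [-0.1, -1.1, 4.3]
opening: 0.267
```

```bash
python3 - <<'E'
from plant import r,viewer
from fit import *
from go import *
to(r,.6005,-.0654,.0577,11.2)
s=viewer.snapshot("side")
cv2.imwrite("pics/s2.png",cv2.resize(s["color"][160:260,190:300,::-1],(660,600),interpolation=cv2.INTER_CUBIC))
E
```

```text
t 11.18 p [ 0.5928 -0.0273  0.0573] F [-0.13 -1.07  4.34] open 0.267 travel [ 0.0005  0.2588 -0.0024] rot [0.     0.     0.0005]
```

View pics/s2.png

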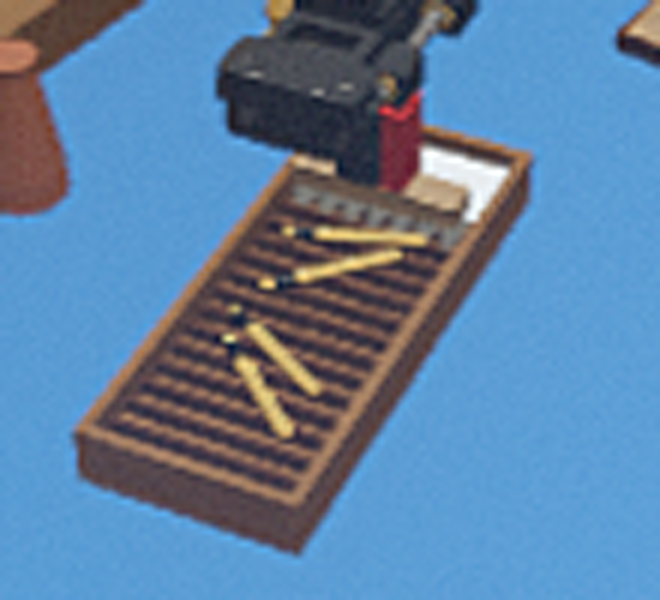

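The first stem (crop (350,235)) is being turned towards the grooves. Continuing.

Request:
play_rows --commands '[{"travel":[0,-0.014,-0.002],"delta_rot":[0,0,0],"gripper":-1},{"travel":[0,-0.028,-0.002],"delta_rot":[0,0,0],"gripper":-1},{"travel":[0,-0.042,-0.002],"delta_rot":[0,0,0],"gripper":-1},{"travel":[0,-0.056,-0.002],"delta_rot":[0,0,0],"gripper":-1},{"travel":[0,-0.07,-0.002],"delta_rot":[0,0,0],"gripper":-1}]'

```text
clock: 11.85
tool_pos: [0.5905, -0.0168, 0.0574]
eef_rot: [0.995, 0.098, -0.0, -0.0]
contact_force: [0.6, -0.4, -0.2]
opening: 0.273
```

Request:
play_rows --commands '[{"travel":[0,-0.014,0],"delta_rot":[0,0,0],"gripper":-1},{"travel":[0,-0.028,0],"delta_rot":[0,0,0],"gripper":-1},{"travel":[0,-0.042,0],"delta_rot":[0,0,0],"gripper":-1},{"travel":[0,-0.056,0],"delta_rot":[0,0,0],"gripper":-1}]'

```text
clock: 12.35
tool_pos: [0.589, -0.0087, 0.0575]
eef_rot: [0.995, 0.098, -0.0, -0.0]
contact_force: [-0.1, 0.3, -1.2]
opening: 0.267
```

Request:
play_rows --commands '[{"travel":[0,-0.014,0.001],"delta_rot":[0,0,0],"gripper":-1},{"travel":[0,-0.028,0.001],"delta_rot":[0,0,0],"gripper":-1},{"travel":[0,-0.042,0.001],"delta_rot":[0,0,0],"gripper":-1},{"travel":[0,-0.056,0.001],"delta_rot":[0,0,0],"gripper":-1}]'

```text
clock: 12.85
tool_pos: [0.5875, -0.0006, 0.0575]
eef_rot: [0.995, 0.098, 0.0, 0.0]
contact_force: [-0.4, 0.7, -1.7]
opening: 0.268
```

```bash
python3 - <<'E'
from plant import r,viewer
from fit import *
from go import *
to(r,.6005,-.0654,.0577,11.2)
s=viewer.snapshot("side")
cv2.imwrite("pics/s3.png",cv2.resize(s["color"][160:260,190:300,::-1],(660,600),interpolation=cv2.INTER_CUBIC))
E
```

```text
t 12.85 p [ 0.5875 -0.0006  0.0575] F [-0.36  0.7  -1.69] open 0.268 travel [ 2.000e-04  4.405e-01 -1.100e-03] rot [ 0.     -0.      0.0005]
```

View pics/s3.png

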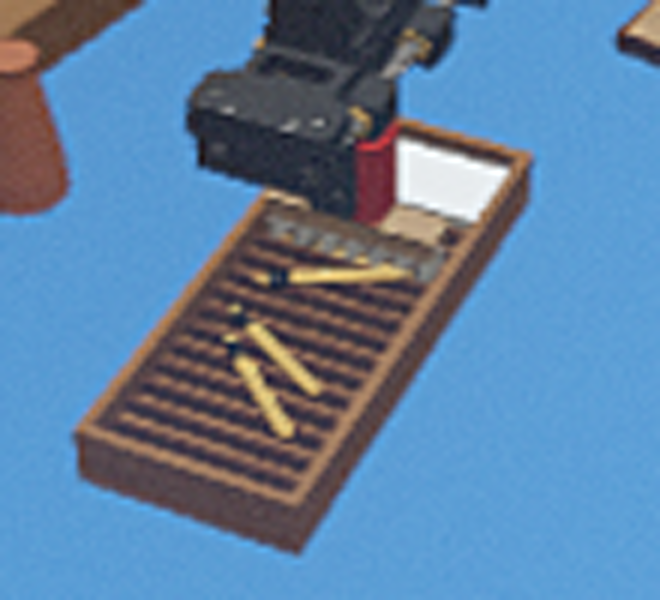

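Stem one seems to have dropped, and stem two is being turned. Contact has become too light, so I press down slightly more.

Request:
play_rows --commands '[{"travel":[0,-0.014,0.001],"delta_rot":[0,0,0],"gripper":-1},{"travel":[0,-0.028,0.002],"delta_rot":[0,0,0],"gripper":-1},{"travel":[0,-0.042,0.003],"delta_rot":[0,0,0],"gripper":-1},{"travel":[0,-0.056,0.003],"delta_rot":[0,0,0],"gripper":-1}]'

```text
clock: 13.4
tool_pos: [0.5863, 0.0074, 0.0574]
eef_rot: [0.995, 0.098, 0.0, 0.0]
contact_force: [-0.3, -1.3, 1.7]
opening: 0.267
```

Request:
play_rows --commands '[{"travel":[0,-0.014,0],"delta_rot":[0,0,0],"gripper":-1},{"travel":[0,-0.028,0],"delta_rot":[0,0,0],"gripper":-1},{"travel":[0,-0.042,0],"delta_rot":[0,0,0],"gripper":-1},{"travel":[0,-0.056,0],"delta_rot":[0,0,0],"gripper":-1}]'

```text
clock: 13.9
tool_pos: [0.5846, 0.0157, 0.0574]
eef_rot: [0.995, 0.098, 0.0, 0.0]
contact_force: [1.3, -1.7, 4.7]
opening: 0.272
```

Request:
play_rows --commands '[{"travel":[0,-0.014,0],"delta_rot":[0,0,0],"gripper":-1},{"travel":[0,-0.028,0],"delta_rot":[0,0,0],"gripper":-1},{"travel":[0,-0.042,0],"delta_rot":[0,0,0],"gripper":-1},{"travel":[0,-0.056,0],"delta_rot":[0,0,0],"gripper":-1}]'

```text
clock: 14.4
tool_pos: [0.583, 0.0239, 0.0574]
eef_rot: [0.995, 0.098, 0.0, 0.0]
contact_force: [-0.1, -1.4, 4.7]
opening: 0.27
```

Request:
play_rows --commands '[{"travel":[0,-0.014,0],"delta_rot":[0,0,0],"gripper":-1},{"travel":[0,-0.028,0],"delta_rot":[0,0,0],"gripper":-1},{"travel":[0,-0.042,0],"delta_rot":[0,0,0],"gripper":-1},{"travel":[0,-0.056,0],"delta_rot":[0,0,0],"gripper":-1}]'

```text
clock: 14.9
tool_pos: [0.5813, 0.0321, 0.0574]
eef_rot: [0.995, 0.098, 0.0, 0.0]
contact_force: [0.3, -1.8, 5.8]
opening: 0.271
```

Request:
play_rows --commands '[{"travel":[0,-0.014,-0.001],"delta_rot":[0,0,0],"gripper":-1},{"travel":[0,-0.028,-0.001],"delta_rot":[0,0,0],"gripper":-1},{"travel":[0,-0.042,-0.001],"delta_rot":[0,0,0],"gripper":-1},{"travel":[0,-0.056,-0.001],"delta_rot":[0,0,0],"gripper":-1}]'

```text
clock: 15.4
tool_pos: [0.5794, 0.0404, 0.0573]
eef_rot: [0.995, 0.098, 0.0, 0.0]
contact_force: [-0.1, -0.8, 6.1]
opening: 0.271
```

```bash
python3 - <<'E'
from plant import r,viewer
from fit import *
from go import *
to(r,.6005,-.0654,.0577,11.2)
s=viewer.snapshot("side"); a=cv2.resize(s["color"][160:260,190:300,::-1],(440,400),interpolation=cv2.INTER_CUBIC)
s=viewer.snapshot("top"); b=cv2.resize(s["color"][150:240,190:290,::-1],(360,400),interpolation=cv2.INTER_CUBIC)
cv2.imwrite("pics/s4.png",np.hstack([a,b]))
E
```

```text
t 15.4 p [0.5794 0.0404 0.0573] F [-0.14 -0.76  6.06] open 0.271 travel [-4.000e-04  7.194e-01 -2.200e-03] rot [ 0.0001 -0.0001  0.0005]
```

View pics/s4.png

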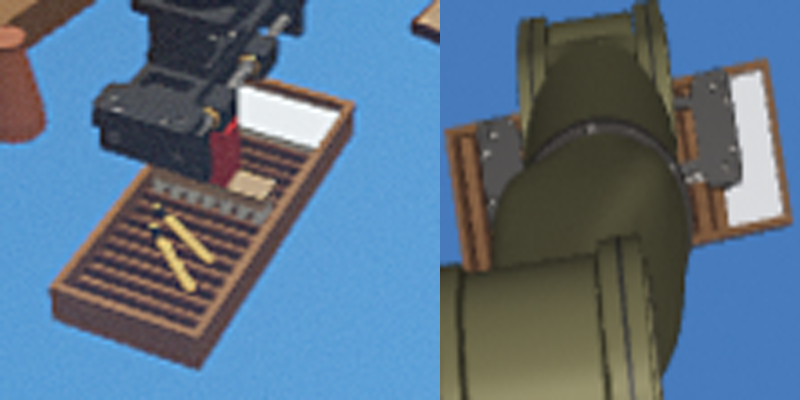

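The first two stems are gone from the ridge tops and the rake is about to meet the other two (left half, (185,240)). I continue with slightly lighter contact.

Request:
play_rows --commands '[{"travel":[0,-0.014,-0.002],"delta_rot":[0,0,0],"gripper":-1},{"travel":[0,-0.028,-0.002],"delta_rot":[0,0,0],"gripper":-1},{"travel":[0,-0.042,-0.002],"delta_rot":[0,0,0],"gripper":-1},{"travel":[0,-0.056,-0.002],"delta_rot":[0,0,0],"gripper":-1}]'

```text
clock: 16.0
tool_pos: [0.5775, 0.049, 0.0574]
eef_rot: [0.995, 0.099, -0.0, -0.0]
contact_force: [-0.3, -0.4, 2.7]
opening: 0.27
```

Request:
play_rows --commands '[{"travel":[0,-0.014,0],"delta_rot":[0,0,0],"gripper":-1},{"travel":[0,-0.028,0],"delta_rot":[0,0,0],"gripper":-1},{"travel":[0,-0.042,0],"delta_rot":[0,0,0],"gripper":-1},{"travel":[0,-0.056,0],"delta_rot":[0,0,0],"gripper":-1}]'

```text
clock: 16.5
tool_pos: [0.5759, 0.0572, 0.0574]
eef_rot: [0.995, 0.098, -0.0, -0.0]
contact_force: [0.6, -1.3, 1.3]
opening: 0.269
```

Request:
play_rows --commands '[{"travel":[0,-0.014,0],"delta_rot":[0,0,0],"gripper":-1},{"travel":[0,-0.028,0],"delta_rot":[0,0,0],"gripper":-1},{"travel":[0,-0.042,0],"delta_rot":[0,0,0],"gripper":-1},{"travel":[0,-0.056,0],"delta_rot":[0,0,0],"gripper":-1}]'

```text
clock: 17.0
tool_pos: [0.5742, 0.0654, 0.0574]
eef_rot: [0.995, 0.098, -0.0, -0.0]
contact_force: [1.1, -0.0, -1.6]
opening: 0.271
```

Request:
play_rows --commands '[{"travel":[0,-0.014,0],"delta_rot":[0,0,0],"gripper":-1},{"travel":[0,-0.028,0],"delta_rot":[0,0,0],"gripper":-1},{"travel":[0,-0.042,0],"delta_rot":[0,0,0],"gripper":-1},{"travel":[0,-0.056,0],"delta_rot":[0,0,0],"gripper":-1}]'

```text
clock: 17.5
tool_pos: [0.5726, 0.0737, 0.0574]
eef_rot: [0.995, 0.098, -0.0, -0.0]
contact_force: [0.1, 0.0, -1.2]
opening: 0.269
```

Request:
play_rows --commands '[{"travel":[0,-0.014,0.001],"delta_rot":[0,0,0],"gripper":-1},{"travel":[0,-0.028,0.002],"delta_rot":[0,0,0],"gripper":-1},{"travel":[0,-0.042,0.002],"delta_rot":[0,0,0],"gripper":-1},{"travel":[0,-0.056,0.002],"delta_rot":[0,0,0],"gripper":-1}]'

```text
clock: 18.0
tool_pos: [0.5713, 0.0817, 0.0574]
eef_rot: [0.995, 0.098, 0.0, 0.0]
contact_force: [0.5, -1.3, 1.5]
opening: 0.27
```

Request:
play_rows --commands '[{"travel":[0,-0.014,0],"delta_rot":[0,0,0],"gripper":-1},{"travel":[0,-0.028,0],"delta_rot":[0,0,0],"gripper":-1},{"travel":[0,-0.042,0],"delta_rot":[0,0,0],"gripper":-1},{"travel":[0,-0.056,0],"delta_rot":[0,0,0],"gripper":-1}]'

```text
clock: 18.5
tool_pos: [0.5696, 0.0899, 0.0574]
eef_rot: [0.995, 0.098, 0.0, 0.0]
contact_force: [0.0, -0.9, 3.1]
opening: 0.275
```

```bash
python3 - <<'E'
from plant import r,viewer
from fit import *
from go import *
to(r,.6005,-.0654,.0577,11.2)
s=viewer.snapshot("side"); a=cv2.resize(s["color"][160:260,190:300,::-1],(660,600),interpolation=cv2.INTER_CUBIC)
cv2.imwrite("pics/s5.png",a)
E
```

```text
t 18.5 p [0.5696 0.0899 0.0574] F [ 0.03 -0.89  3.09] open 0.275 travel [-1.0000e-03  1.0557e+00 -2.1000e-03] rot [ 0.0001 -0.0001  0.0005]
```

View pics/s5.png

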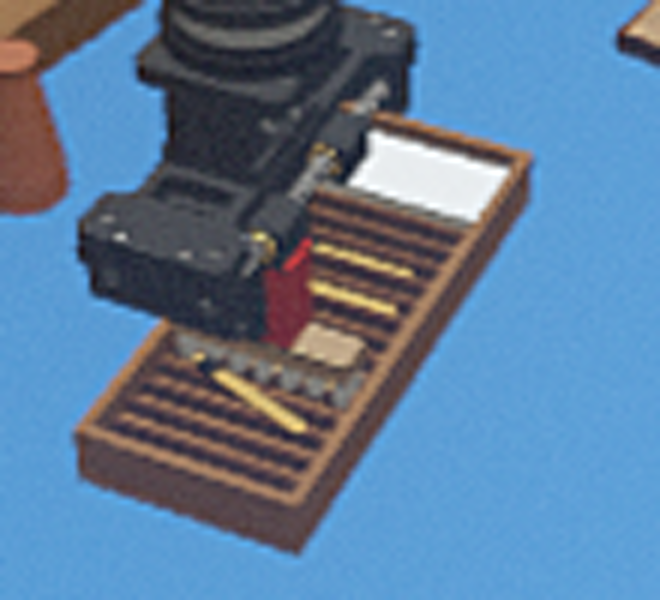

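Two stems lie parallel in grooves at (365,262) and (355,297). The third is under the teeth and the fourth is turning at (250,390). Continuing.

Request:
play_rows --commands '[{"travel":[0,-0.014,0],"delta_rot":[0,0,0],"gripper":-1},{"travel":[0,-0.028,0],"delta_rot":[0,0,0],"gripper":-1},{"travel":[0,-0.042,0],"delta_rot":[0,0,0],"gripper":-1},{"travel":[0,-0.056,0],"delta_rot":[0,0,0],"gripper":-1}]'

```text
clock: 19.05
tool_pos: [0.568, 0.0982, 0.0574]
eef_rot: [0.995, 0.098, 0.0, 0.0]
contact_force: [-0.2, -1.1, 5.6]
opening: 0.267
```

Request:
play_rows --commands '[{"travel":[0,-0.014,0],"delta_rot":[0,0,0],"gripper":-1},{"travel":[0,-0.028,0],"delta_rot":[0,0,0],"gripper":-1},{"travel":[0,-0.042,0],"delta_rot":[0,0,0],"gripper":-1},{"travel":[0,-0.056,0],"delta_rot":[0,0,0],"gripper":-1}]'

```text
clock: 19.55
tool_pos: [0.5663, 0.1065, 0.0573]
eef_rot: [0.995, 0.098, 0.0, 0.0]
contact_force: [0.7, -1.6, 5.3]
opening: 0.27
```

Request:
play_rows --commands '[{"travel":[0,-0.014,0],"delta_rot":[0,0,0],"gripper":-1},{"travel":[0,-0.028,0],"delta_rot":[0,0,0],"gripper":-1},{"travel":[0,-0.042,0],"delta_rot":[0,0,0],"gripper":-1}]'

```text
clock: 19.92
tool_pos: [0.565, 0.1126, 0.0574]
eef_rot: [0.995, 0.098, 0.0, 0.0]
contact_force: [0.5, -1.5, 4.1]
opening: 0.27
```

Request:
play_rows --commands '[{"travel":[0,-0.014,0],"delta_rot":[0,0,0],"gripper":-1},{"travel":[0,-0.028,0],"delta_rot":[0,0,0],"gripper":-1},{"travel":[0,-0.042,0],"delta_rot":[0,0,0],"gripper":-1},{"travel":[0,-0.056,0],"delta_rot":[0,0,0],"gripper":-1}]'

```text
clock: 20.42
tool_pos: [0.5634, 0.1209, 0.0573]
eef_rot: [0.995, 0.098, 0.0, 0.0]
contact_force: [-0.2, -1.9, 5.3]
opening: 0.263
```

Request:
play_rows --commands '[{"travel":[0,-0.014,0],"delta_rot":[0,0,0],"gripper":-1},{"travel":[0,-0.028,0],"delta_rot":[0,0,0],"gripper":-1},{"travel":[0,-0.042,0],"delta_rot":[0,0,0],"gripper":-1},{"travel":[0,-0.056,0],"delta_rot":[0,0,0],"gripper":-1}]'

```text
clock: 20.92
tool_pos: [0.5617, 0.1291, 0.0573]
eef_rot: [0.995, 0.098, 0.0, 0.0]
contact_force: [1.0, -1.6, 4.8]
opening: 0.265
```

```bash
python3 - <<'E'
from plant import r,viewer
from fit import *
from go import *
to(r,.6005,-.0654,.0577,11.2)
s=viewer.snapshot("side"); a=cv2.resize(s["color"][160:260,190:300,::-1],(660,600),interpolation=cv2.INTER_CUBIC)
cv2.imwrite("pics/s6.png",a)
E
```

```text
t 20.93 p [0.5617 0.1291 0.0573] F [ 1.02 -1.57  4.77] open 0.265 travel [-4.0000e-04  1.3222e+00 -2.2000e-03] rot [ 0.0001 -0.0001  0.0005]
```

View pics/s6.png

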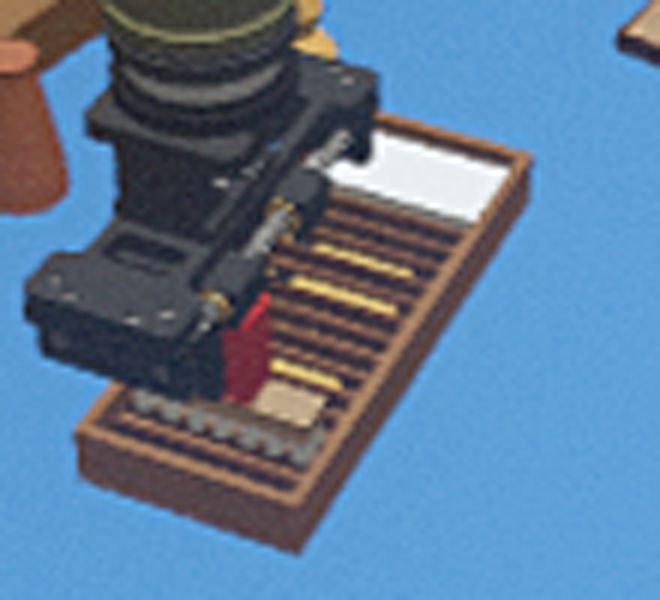

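Three stems are home, and the fourth is hidden under the teeth. I comb a little further, ease back 3 mm, then lift.

Request:
play_rows --commands '[{"travel":[0,-0.014,0],"delta_rot":[0,0,0],"gripper":-1},{"travel":[0,-0.028,0],"delta_rot":[0,0,0],"gripper":-1},{"travel":[0,-0.042,0],"delta_rot":[0,0,0],"gripper":-1},{"travel":[0,-0.056,0],"delta_rot":[0,0,0],"gripper":-1}]'

```text
clock: 21.48
tool_pos: [0.56, 0.1373, 0.0573]
eef_rot: [0.995, 0.098, 0.0, 0.0]
contact_force: [1.3, -1.1, 5.9]
opening: 0.266
```

Request:
play_rows --commands '[{"travel":[0,-0.014,0],"delta_rot":[0,0,0],"gripper":-1},{"travel":[0,-0.028,0],"delta_rot":[0,0,0],"gripper":-1},{"travel":[0,-0.04,0],"delta_rot":[0,0,0],"gripper":-1},{"travel":[0,-0.04,0],"delta_rot":[0,0,0],"gripper":-1},{"travel":[0,-0.02,0],"delta_rot":[0,0,0],"gripper":-1},{"travel":[0,-0.02,0],"delta_rot":[0,0,0],"gripper":-1},{"travel":[0,-0.02,-0.05],"delta_rot":[0,0,0],"gripper":-1},{"travel":[0,-0.02,-0.2],"delta_rot":[0,0,0],"gripper":-1},{"travel":[0,-0.02,-0.4],"delta_rot":[0,0,0],"gripper":-1},{"travel":[0,-0.02,-0.6],"delta_rot":[0,0,0],"gripper":-1},{"travel":[0,-0.02,-0.6],"delta_rot":[0,0,0],"gripper":-1}]'

```text
clock: 22.85
tool_pos: [0.5603, 0.1409, 0.1488]
eef_rot: [0.995, 0.099, 0.002, -0.0]
contact_force: [0.4, -0.4, -1.2]
opening: 0.269
```

```bash
python3 - <<'E'
from plant import r,viewer
from fit import *
from go import *
to(r,.58,-.12,.147,0)
s=viewer.snapshot("side"); a=cv2.resize(s["color"][170:260,190:290,::-1],(660,594),interpolation=cv2.INTER_CUBIC)
cv2.imwrite("pics/s7.png",a)
for o in viewer.outline_of("side","stem1"):
    P=cloud(s,o["pixels"]); print(round(o["conf"],2),np.round(o["at"]),o["pixels"].sum(),np.round(np.median(P,0),4),fit(s,o["pixels"],.019))
E
```

```text
t 22.85 p [0.5603 0.1409 0.1488] F [ 0.39 -0.42 -1.22] open 0.269 travel [-0.2127  1.7311  0.0102] rot [-0.0003 -0.0011  0.0629]
0.34 [201. 325.] 721 [0.4082 0.3979 0.0569] (array([0.4337, 0.3722]), array([0.0418, 0.1094]), 42.95)
```

View pics/s7.png

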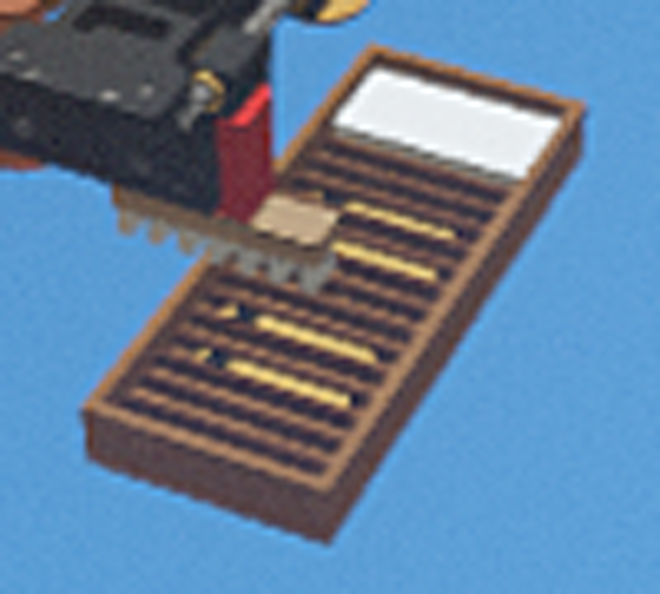

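All four stems lie parallel in grooves at (400,220), (385,258), (315,338) and (290,383). Now I return the rake.

Request:
play_rows --commands '[{"travel":[-0.09,0.3,0],"delta_rot":[0,0,0],"gripper":-1},{"travel":[-0.18,0.6,0],"delta_rot":[0,0,0],"gripper":-1},{"travel":[-0.26,0.9,0],"delta_rot":[0,0,0],"gripper":-1}]'

```text
clock: 23.32
tool_pos: [0.546, -0.001, 0.1455]
eef_rot: [0.995, 0.099, -0.002, -0.0]
contact_force: [0.6, 0.1, -1.0]
opening: 0.271
```

Request:
play_rows --commands '[{"travel":[-0.09,0.3,0],"delta_rot":[0,0,0],"gripper":-1},{"travel":[-0.18,0.6,0],"delta_rot":[0,0,0],"gripper":-1},{"travel":[-0.26,0.9,0],"delta_rot":[0,0,0],"gripper":-1}]'

```text
clock: 23.7
tool_pos: [0.5343, -0.1409, 0.1454]
eef_rot: [0.995, 0.099, -0.002, -0.001]
contact_force: [-0.0, 0.4, -2.6]
opening: 0.271
```

Request:
play_rows --commands '[{"travel":[-0.09,0.3,0],"delta_rot":[0,0,0.02],"gripper":-1},{"travel":[-0.18,0.6,0],"delta_rot":[0,0,0.04],"gripper":-1},{"travel":[-0.24,0.85,0],"delta_rot":[0,0,0.057],"gripper":-1},{"travel":[-0.24,0.85,0],"delta_rot":[0,0,0.057],"gripper":-1},{"travel":[-0.24,0.85,0],"delta_rot":[0,0,0.057],"gripper":-1},{"travel":[-0.24,0.85,0],"delta_rot":[0,0,0.057],"gripper":-1}]'

```text
clock: 24.45
tool_pos: [0.5256, -0.2697, 0.1465]
eef_rot: [1.0, 0.01, -0.001, -0.001]
contact_force: [-0.3, -0.5, -1.9]
opening: 0.265
```

```bash
python3 - <<'E'
from plant import r
from go import *
to(r,.523,-.279,.052,1)
E
```

```text
t 24.45 p [ 0.5256 -0.2697  0.1465] F [-0.25 -0.48 -1.92] open 0.265 travel [-0.0179  0.0628  0.6301] rot [-0.0006  0.0003  0.0011]
```

Request:
play_rows --commands '[{"travel":[-0.018,0.063,0.15],"delta_rot":[0,0,0],"gripper":-1},{"travel":[-0.018,0.063,0.3],"delta_rot":[0,0,0],"gripper":-1},{"travel":[-0.018,0.063,0.45],"delta_rot":[0,0,0],"gripper":-1},{"travel":[-0.018,0.063,0.55],"delta_rot":[0,0,0],"gripper":-1},{"travel":[-0.018,0.063,0.6],"delta_rot":[0,0,0],"gripper":-1},{"travel":[-0.018,0.063,0.62],"delta_rot":[0,0,0],"gripper":-1},{"travel":[-0.018,0.063,0.62],"delta_rot":[0,0,0],"gripper":-1},{"travel":[-0.018,0.063,0.62],"delta_rot":[0,0,0],"gripper":-1}]'

```text
clock: 25.45
tool_pos: [0.5233, -0.2816, 0.0548]
eef_rot: [1.0, 0.009, 0.001, 0.0]
contact_force: [0.0, 0.7, -1.6]
opening: 0.269
```

```bash
python3 - <<'E'
from plant import r,viewer
from fit import *
from go import *
to(r,.523,-.279,.0485,0)
s=viewer.snapshot("wrist")
for l in ["rest"]:
  for o in viewer.outline_of("wrist",l)[:2]: print(o["conf"],o["at"],fit(s,o["pixels"],.012))
E
```

```text
t 25.45 p [ 0.5233 -0.2816  0.0548] F [ 0.02  0.65 -1.62] open 0.269 travel [-0.002  -0.0177  0.0423] rot [ 0.0002 -0.0003  0.0057]
0.62 [241.4, 166.3] (array([ 0.5446, -0.2781]), array([0.0855, 0.0755]), 0.96)
```

Request:
play_rows --commands '[{"travel":[0,-0.018,0.01],"delta_rot":[0,0,0],"gripper":-1},{"travel":[0,-0.018,0.02],"delta_rot":[0,0,0],"gripper":-1},{"travel":[0,-0.018,0.026],"delta_rot":[0,0,0],"gripper":-1},{"travel":[0,-0.018,0.03],"delta_rot":[0,0,0],"gripper":-1},{"travel":[0,-0.018,0.034],"delta_rot":[0,0,0],"gripper":-1},{"travel":[0,-0.018,0.038],"delta_rot":[0,0,0],"gripper":-1},{"travel":[0,-0.018,0.038],"delta_rot":[0,0,0],"gripper":-1}]'

```text
clock: 26.42
tool_pos: [0.5229, -0.2787, 0.0485]
eef_rot: [1.0, 0.009, -0.0, 0.0]
contact_force: [0.1, -0.0, -1.7]
opening: 0.269
```

Request:
play_rows --commands '[{"travel":[0,0,0.003],"delta_rot":[0,0,0],"gripper":-1},{"travel":[0,0,0.005],"delta_rot":[0,0,0],"gripper":-1},{"travel":[0,0,0.005],"delta_rot":[0,0,0],"gripper":-1}]'

```text
clock: 26.8
tool_pos: [0.523, -0.2788, 0.0483]
eef_rot: [1.0, 0.009, 0.0, 0.0]
contact_force: [-2.2, 0.7, 5.1]
opening: 0.266
```

Request:
play_rows --commands '[{"travel":[0,0,-0.002],"delta_rot":[0,0,0],"gripper":-1},{"travel":[0,0,-0.002],"delta_rot":[0,0,0],"gripper":-0.3},{"travel":[0,0,-0.002],"delta_rot":[0,0,0],"gripper":0},{"travel":[0,0,-0.002],"delta_rot":[0,0,0],"gripper":0.5},{"travel":[0,0,-0.002],"delta_rot":[0,0,0],"gripper":1},{"travel":[0,0,-0.002],"delta_rot":[0,0,0],"gripper":1},{"travel":[0,0,-0.002],"delta_rot":[0,0,0],"gripper":1},{"travel":[0,0,-0.002],"delta_rot":[0,0,0],"gripper":1}]'

```text
clock: 27.8
tool_pos: [0.5229, -0.2787, 0.0481]
eef_rot: [1.0, 0.009, 0.0, 0.0]
contact_force: [-0.2, 0.0, -0.6]
opening: 0.991
```

Request:
play_rows --commands '[{"travel":[0,0,-0.1],"delta_rot":[0,0,0],"gripper":1},{"travel":[0,0,-0.3],"delta_rot":[0,0,0],"gripper":1},{"travel":[0,0,-0.6],"delta_rot":[0,0,0],"gripper":1},{"travel":[0,0,-0.9],"delta_rot":[0,0,0],"gripper":1},{"travel":[0,0,-0.9],"delta_rot":[0,0,0],"gripper":1}]'

```text
clock: 28.42
tool_pos: [0.5253, -0.28, 0.1878]
eef_rot: [1.0, 0.009, 0.004, 0.002]
contact_force: [-0.3, -0.6, -0.5]
opening: 1.0
```

Request:
play_rows --commands '[{"travel":[-0.4,0.2,0],"delta_rot":[0,0,0],"gripper":1},{"travel":[-0.8,0.5,0],"delta_rot":[0,0,0],"gripper":1},{"travel":[-0.8,0.8,0],"delta_rot":[0,0,0],"gripper":1},{"travel":[-0.8,0.8,0],"delta_rot":[0,0,0],"gripper":1},{"travel":[-0.8,0.8,0],"delta_rot":[0,0,0],"gripper":1}]'

```text
clock: 29.05
tool_pos: [0.4051, -0.4001, 0.1828]
eef_rot: [1.0, 0.009, -0.0, -0.001]
contact_force: [-0.1, 0.6, -1.2]
opening: 0.999
```

```bash
python3 - <<'E'
from plant import r,viewer
from fit import *
from go import *
to(r,.523,-.279,.0485,0)
s=viewer.snapshot("top"); a=cv2.resize(s["color"][150:240,190:290,::-1],(400,360),interpolation=cv2.INTER_CUBIC)
b=cv2.resize(s["color"][170:260,300:400,::-1],(400,360),interpolation=cv2.INTER_CUBIC)
for l in ["rest","rake_grip","rake_teeth"]:
  for p in viewer.pinpoint("top",l)[:2]: print(l,round(p["conf"],2),p["at"],world(s,p["at"],z={"rest":0,"rake_grip":.067,"rake_teeth":.012}[l]))
rgb=s["color"].astype(int)
m=(rgb[...,0]>1.8*rgb[...,1])&(rgb[...,0]>1.8*rgb[...,2])&(rgb[...,0]>100)
mm=np.zeros_like(m); mm[180:240,320:370]=m[180:240,320:370]; P=cloud(s,mm)
print("handle",mm.sum(),np.percentile(P[:,2],[50,90]),fit(s,mm,.089))
for o in viewer.outline_of("top","rest")[:1]: print("rest",fit(s,o["pixels"],.012))
for o in viewer.outline_of("top","stem1")[:6]: print("stem",round(o["conf"],2),np.round(o["at"]),fit(s,o["pixels"],.02))
s=viewer.snapshot("side")
c=cv2.resize(s["color"][170:260,190:290,::-1],(400,240)) ; d=cv2.resize(s["color"][130:200,270:370,::-1],(400,240),interpolation=cv2.INTER_CUBIC)
cv2.imwrite("pics/f.png",np.hstack([np.vstack([a,c]),np.vstack([b,d])]))
E
```

```text
t 29.05 p [ 0.4051 -0.4001  0.1828] F [-0.05  0.55 -1.16] open 0.999 travel [ 0.8007 -0.7917  0.8959] rot [-0.0004  0.0001  0.0058]
rest 0.7 [343.8, 211.5] [ 0.52096365 -0.27057601  0.        ]
rest 0.21 [241.8, 187.7] [0.58611567 0.03228665 0.        ]
rake_grip 0.69 [380.2, 245.4] [ 0.42403252 -0.35934986  0.067     ]
rake_grip 0.57 [348.0, 214.3] [ 0.50937349 -0.26931595  0.067     ]
rake_teeth 0.87 [349.5, 208.5] [ 0.52937133 -0.28495884  0.012     ]
rake_teeth 0.67 [239.2, 186.5] [0.58825826 0.03973528 0.012     ]
handle 107 [0.08887757 0.09199832] (array([ 0.5203, -0.2762]), array([0.0333, 0.0223]), 1.04)
rest (array([ 0.5207, -0.2763]), array([0.1271, 0.0736]), 0.12)
stem 0.59 [222. 187.] (array([0.5903, 0.0896]), array([0.0119, 0.0052]), 27.74)
stem 0.58 [215. 191.] (array([0.5643, 0.113 ]), array([0.0535, 0.0074]), 12.71)
```

View pics/f.png

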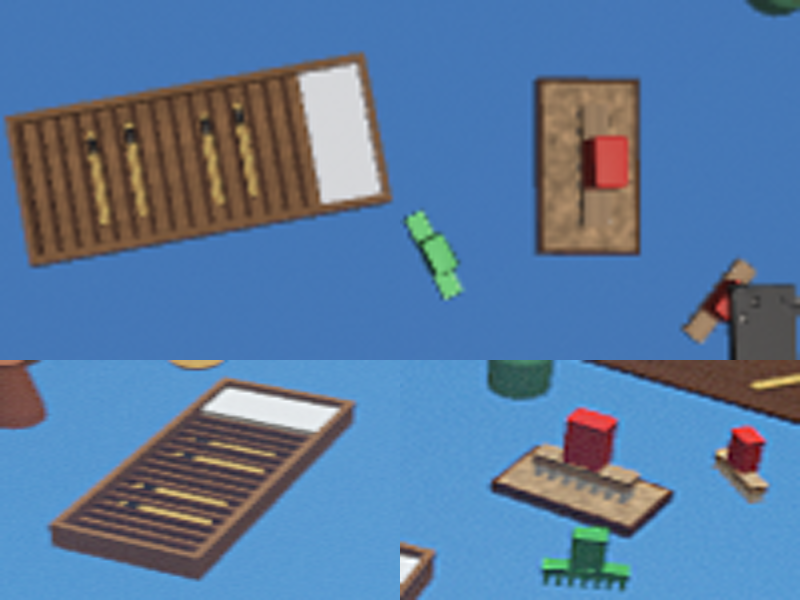

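All four stems lie parallel in grooves (top left), and the rake stands upright and released on its pad at (605,162). The hand touches nothing.

```bash
python3 -c "
from plant import r
print(r.finish_job())"
```

```text
the job is handed in; nothing more can be done
None
```

I combed the tray with the larger red-handled rake, and all four brass stems dropped into grooves. The rake was then stood back on its rest pad and released, and the job was handed in at about 29 s of the 67 s allowed.

- **Combing:** The teeth touched down on the white strip at about 5 N. Readings at the end of each move, net of the rake's weight, stayed below about 8 N. They fell to about 0.3–0.5 N at two or three spots, around y = -40 mm and y = +25 to +35 mm, and I pressed slightly harder each time. I combed to about y = +105 mm, eased back 3 mm and lifted.
- **Stems:** The final top and side pictures show all four stems lying along the grooves. The network's outlines of the stems were unreliable: it gave only two, one clean at 12.7° against the tray's 11.3°, the other a fragment. So this result rests on the pictures rather than on measured heights.
- **Rake:** It stands upright and released on the pad. Its handle's centre is within about 1 mm of the pad's centre, and the handle top is at its expected height of 89 mm. The `rake_grip` pinpoint disagreed by about 11 mm, but it had a low confidence of 0.57.
- **Bystanders and arm:** Nothing else in view looks moved, though I did not measure each bystander. The hand is clear of everything, and the wrist force is back near zero.

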